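Tip the stage inserts out from under the hood, sort them into their case and shut it

TASK

Clear the microscope stage inserts out of the tipping tray: lift the tray by its bar handle so that the discs slide out from under the clear hood into the open corner, let it down again, pick out those you can reach, and tip again as long as any stay behind. Lay each disc flat in the open case, between the guide pins, on the pile of its own kind (the case already holds one disc without a hole and one disc with a hole, in a different half each time), and when all are in, shut the lid and leave the tray lying flat. Do not shove the jar, the tape roll or the timer about.

Things in the scene. Friction and masses are not known exactly. Their poses are not given: they have to be found in the camera images.
- stand: steel base plate of the tipping tray, fixed, 290 x 140 mm; origin under the tray, on the bench, x from the tray's open end to its handle end, y across, z up. Tray down, in this frame: inside x -130..120, y -56..56, floor top z 12 mm; lip 4 mm wide, top z 16, round the open part x -130..-28; over x -28..124 a clear hood (underside z 27, top z 30), open only towards -x.
- tray (a joint): tilt of the tray, rad: 0 flat, up to 0.8. Hinge: level line through (-142, 68, 10) mm of the stand frame along (0.573, 0.820, 0), so the corner at (-130, 56) stays lowest. No spring; the tray (about 0.45 kg) falls back when let go. Slippery (friction 0.12): at 0.55 rad held for 2 s the discs slide to the low corner; the first ones may keep the rest under the hood.
- tray_handle (a point): middle of the handle: round steel bar, 12 mm thick, 80 mm long between two posts, at (144, -20, 60) mm of the stand frame when flat, parallel to the hinge line (0.573, 0.820, 0); free underneath down to z 14 mm (hood top beside it z 30). Moves with the tray.
- tray_corner (a point): the tray's low inner corner at floor height, (-130, 56, 12) mm of the stand frame when flat
- case: white storage case, fixed, 100 x 220 x 44 mm outside, walls and floor 4 mm thick, open on top; origin at the centre of its underside, long side along its y, lid hinged on its far (+x) rim. Two piles, centred at y = -46 and +46 mm on the inner floor (z 4 mm), each between four upright steel pins (8 mm thick, tops at z 39 mm, at 28 mm in x and y from the pile's centre; 5 mm free round a disc).
- lid (a joint): the case's lid, rad: 0 shut, starts open at about 1.7 to 1.84 (leaning back past upright). Flat plate 100 x 220 x 6 mm, no spring, light (0.12 kg): it falls shut by itself once pushed forward past about 1.4.
- lid_hinge (a point): middle of the lid's hinge line, at the top of the case's far (+x) rim, 50 mm from the case's centre and 44 mm over the bench
- lid_handle (a point): outer end of the small steel knob on the lid's outer face, 70 mm from the hinge line and 41 mm off it; behind the lid while it is open
- blank_1_mid (a point): centre (half-way up) of a dark metal disc, 60 mm in diameter and 10 mm thick, 0.075 kg, without a hole; z along its axis. Starts under the hood (one may peep out), or is absent.
- blank_2_mid (a point): centre (half-way up) of a dark metal disc, 60 mm in diameter and 10 mm thick, 0.075 kg, without a hole; z along its axis. Starts under the hood (one may peep out), or is absent.
- ring_1_mid (a point): centre (half-way up) of a dark metal disc, 60 mm in diameter and 10 mm thick, 0.075 kg, with a 28 mm hole through its middle; z along its axis. Starts under the hood (one may peep out), or is absent.
- ring_2_mid (a point): centre (half-way up) of a dark metal disc, 60 mm in diameter and 10 mm thick, 0.075 kg, with a 28 mm hole through its middle; z along its axis. Starts under the hood (one may peep out), or is absent.
- blank_ref_mid (a point): centre of the disc without a hole (60 x 10 mm) that already lies in one half of the case: discs without a hole are laid on it
- ring_ref_mid (a point): centre of the disc with a hole (60 x 10 mm, hole 28 mm) that already lies in the other half of the case: discs with a hole are laid on it
- jar_a: screw-lid specimen jar, 59 mm wide, 62 mm high, bystander, origin under its middle
- tape: roll of marking tape, 63 mm wide, 19 mm high, bystander, origin under its middle
- bench_timer: white bench timer, 66 x 64 x 19 mm, bystander, origin under its middle

How it is judged (in metres and radians):
On the way, in this order (a step that is already met when the one before it is completed fails the run):
1. the tray is tipped up by more than 0.1 rad (value of joint tray above 0.1 rad), for 0.2 s.
2. every disc lies in the case on the pile of its kind, with the lid still open (horizontal distance between each of blank_1_mid, blank_2_mid and blank_ref_mid below 0.02 m and z of blank_1_mid in the frame of case between 0.005 and 0.038 m and z of blank_2_mid in the frame of case between 0.005 and 0.038 m and horizontal distance between each of ring_1_mid, ring_2_mid and ring_ref_mid below 0.02 m and z of ring_1_mid in the frame of case between 0.005 and 0.038 m and z of ring_2_mid in the frame of case between 0.005 and 0.038 m and value of joint lid above 1 rad), for 0.2 s.
At the end, for the whole second after the job is handed in: Every disc from the tray lies flat in the case on the pile of its kind (centre within 20 mm, seen from above, of the disc already there), those two discs are still in place (within 25 mm), the lid is shut (under 0.06 rad) and the tray flat (under 0.03 rad) (horizontal distance between each of blank_1_mid, blank_2_mid and blank_ref_mid below 0.02 m and z of blank_1_mid in the frame of case between 0.005 and 0.038 m and z of blank_2_mid in the frame of case between 0.005 and 0.038 m and horizontal distance between each of ring_1_mid, ring_2_mid and ring_ref_mid below 0.02 m and z of ring_1_mid in the frame of case between 0.005 and 0.038 m and z of ring_2_mid in the frame of case between 0.005 and 0.038 m and distance of each of blank_ref_mid, ring_ref_mid from where it was at the start of the episode below 0.025 m and z of each of blank_ref_mid, ring_ref_mid in the frame of case below 0.038 m and angle between the z axis of each of blank_1_mid, blank_2_mid, ring_1_mid, ring_2_mid and the z axis of case, either way round below 0.15 rad and value of joint lid below 0.06 rad and value of joint tray below 0.03 rad); the robot touches nothing.
It fails at once if the jar is shoved more than 40 mm (distance of jar_a from where it was at the start of the episode above 0.04 m).
It fails at once if the tape roll is shoved more than 40 mm (distance of tape from where it was at the start of the episode above 0.04 m).
It fails at once if the timer is shoved more than 40 mm (distance of bench_timer from where it was at the start of the episode above 0.04 m).
Of blank_1, blank_2, ring_1, ring_2 only 2 to 4 are there at a start; the rules pass over those that are not, and their reading is None.
At some moment in a run one of blank_1, blank_2, ring_1, ring_2 may be knocked a few centimetres aside while the robot is not near it.
Once in a run the grip may slacken for a moment while it holds something.
It also fails if it takes over 210 s, if anything falls off the work surface, if the arm or the gripper's body presses on something with over 40 N, if the wrist force passes 120 N, or if a joint passes its speed limit or range.

ROBOT

A 6-joint arm with a two-finger parallel gripper is mounted at the origin on a cart in front of the work surface, level with it; the furniture and walls round the work are solid. World frame = base frame: x ahead of the robot, y to its left, z up, the work surface at z = 0. Lengths are in mm, angles in rad, forces in N, time in s.
With the tool pointing down it reaches from about 350 to 875 mm from the base axis. Payload 4.2 kg.
Tool frame: the origin (TCP) lies midway between the tips of the shut fingers; the grasp point (between the pads) lies 19 mm behind it; z points along the fingers, y is the direction in which the jaws open and shut (so a half turn about z gives the same grasp; the last joint's range is limited). The gripper opens to 85 mm and grips with 20 to 120 N. Pads are 22 mm wide; open, the fingers measure 114 mm over their backs; the gripper's body (76 mm by 85 mm) begins 54 mm behind the grasp point. The pads swing forward as they close: fully open they stand 13 mm farther back than shut.
Start: joints at [1.386, 0.385, 0.008, 0, -1.194, -0.259], TCP at [268.325, 564.447, 231.312] pointing down, gripper open.
Joint ranges: [-3.14, 3.14], [-1.21, 2.06], [-1.07, 1.41], [-3.16, 2.05], [-2.99, -0.16], [-3.1, 3.1]. Speed limits (rad/s): [2.79, 2.79, 3.14, 3.14, 3.14, 3.14].

INTERFACE

Orientations are given as a unit quaternion [x, y, z, w].
In Python, from bench import read_state, get_image, job_done, search_frame, regions_of gives the robot as it stands.
- The arm moves only by the tool servo_tool, never from a script. Its arguments are lists of equal length, an entry for each row: "turn": the turn, a rotation vector about the world's x, y, z in rad, a list of three; "dp": the shift along the world's x, y, z in m, a list of three; "fingers": the finger opening in m, from 0 to 0.0854. In form: {"turn": [[rx, ry, rz], ...], "dp": [[tx, ty, tz], ...], "fingers": [fingers, ...]}. A call has exactly 5 rows; each row shifts and turns the pose as measured when the row begins; what a row does not reach is not made up. A row lasts 1/8 s, in which the tool goes at most 62.5 mm and 10.7 degrees, less where a joint would pass 70% of its speed; a pose out of reach is approached as far as the arm can. A call is refused whole if a number of a shift passes 0.0625 or a number of a turn 0.188, either way. A call with a gripper value outside its range is refused whole. The fingers move at their own pace and stop on an object; the grip force is fixed at half the most. Time passes only in rows, so rows that do not move let the fingers close, or fill a call up. It gives the time, the measured TCP pose, the force and the opening at its end, in the units of the state.
- read_state(): the state, without advancing time (a new reading comes with each control period).
- get_image(name): name is "side" or "top"; returns a dict with "img" (480x640x3 uint8, red, green, blue), "vfov" (degrees; the focal length in pixels is half the picture's height over the tangent of half this angle, whatever the lens; pixels are square), "cx", "cy" (the principal point, pixels), "world_from_camera" (4x4, takes a point from camera to world coordinates). Camera axes: x right, y down, z forward; pixel columns grow to the right and rows downward; lengths in mm; the calibration is good to about 2 mm. A picture is of the moment at which its call begins. There is no depth.
- job_done(): hands the job in, once; it reports no verdict.
Trained networks look in the newest picture that a camera, given by its name, has taken for a name from the list of things; names that differ only in an ending like _2 or _b are one class to them, and where a whole thing is asked for, a point or a joint stands for the part that bears it (a point fixed in the world has none). Each returns a list of dicts, best first, with "score" (0 to 1); they miss things now and then, are a little off and sometimes report something else, mostly with a low value. They report only what shows in the picture. A call takes as long as a camera call.
- search_frame(query, camera): "box" ([left, top, width, height] in pixels, round what is visible of it).
- regions_of(query, camera): "region" (480x640 bool, what is visible of it) and "box" ([left, top, width, height] in pixels, round what is visible of it).
The state is a dict: "clock": time; "joints": joint angles; "joint_vel": joint speeds; "joint_efforts": joint torques, N m; "position": TCP position; "ee_rot": TCP orientation; "contact_force": force on the tool from outside, world axes, zero at the start; "wrist_torque": the same for the moment, N m; "gripper_width": finger opening in mm.
Only numpy, scipy, OpenCV 4.12 (cv2) and the standard library are available. Lean on these libraries where they do the work, as an engineer would, in place of code of your own. Each camera call takes 0.05 s, during which the arm holds its last target. There are 200 camera calls.

## Working session

There is one attempt and no reset: what is moved stays moved. The work goes in short steps, Python scripts to look and compute and a tool call to move; the robot and the scene stay as the last step left them, time stands still between calls to the robot, and variables do not carry over. Pictures are saved under pics/ and viewed, about 12 in all and at most 16, crops included, and the job is handed in when it is done.

Besides the shell and the picture viewer there is one more tool, called after "Emit:" as name(argument=value, ...) on one line, values as JSON. servo_tool: Moves the arm, as the interface text tells. Its arguments: {"type":"object","properties":{"turn":{"type":"array","items":{"type":"array","items":{"type":"number"}}},"dp":{"type":"array","items":{"type":"array","items":{"type":"number"}}},"fingers":{"type":"array","items":{"type":"number"}}},"required":["turn","dp","fingers"]}

```bash
mkdir -p pics; ls; python3 - <<'E'
from bench import *
import cv2,numpy as np
print(read_state())
for n in("top","side"):
    d=get_image(n);cv2.imwrite(f"pics/{n}0.png",d["img"][:,:,::-1])
    print(n,d["vfov"],d["cx"],d["cy"],d["world_from_camera"])
    for q in("stand","tray","tray_handle","case","lid","lid_handle","blank_1_mid","ring_1_mid","blank_ref_mid","ring_ref_mid","jar_a","tape","bench_timer"):
        print(q,[(round(r["score"],2),np.round(r["box"]).tolist()) for r in search_frame(q,n)[:4]])
E
```

```text
pics
{'clock': 0.0, 'joints': array([ 1.38557937e+00,  3.85559760e-01,  6.61502897e-03, -4.79106102e-04,
       -1.19398602e+00, -2.58606273e-01]), 'joint_vel': array([ 0.00101781,  0.00021886,  0.00070163, -0.00015147,  0.00148796,
       -0.00043363]), 'joint_efforts': array([-5.39357297e-04, -3.92288911e+01,  1.88404423e+01,  4.18637216e+00,
       -4.65703473e-03, -8.37652209e-06]), 'position': array([268.10603704, 563.92919728, 230.218369  ]), 'ee_rot': array([ 9.75458459e-01, -2.20180847e-01, -1.83350456e-04,  1.07466205e-03]), 'contact_force': array([ 0.18731087,  0.00112233, -0.60543503]), 'wrist_torque': array([-0.00946879,  0.05116474, -0.0420647 ]), 'gripper_width': 85.63688211035583}
top 47.80849440667129 318.96260683928716 241.54187151162884 [[ 5.87489098e-05 -9.97818703e-01  6.60138785e-02  4.85619107e+02]
 [-9.99990689e-01  2.26222047e-04  4.30935069e-03  2.20141037e+02]
 [-4.31488451e-03 -6.60135171e-02 -9.97809399e-01  1.34112663e+03]
 [ 0.00000000e+00  0.00000000e+00  0.00000000e+00  1.00000000e+00]]
stand [(0.92, [372.0, 174.0, 80.0, 140.0])]
tray [(0.43, [242.0, 2
[... 946 characters left out ...]
0.6, [238.0, 285.0, 168.0, 59.0]), (0.28, [229.0, 191.0, 80.0, 102.0])]
tray [(0.84, [237.0, 288.0, 175.0, 56.0])]
tray_handle [(0.59, [234.0, 288.0, 170.0, 56.0])]
case [(0.89, [229.0, 191.0, 81.0, 103.0])]
lid [(0.79, [274.0, 194.0, 39.0, 74.0])]
lid_handle [(0.67, [270.0, 191.0, 39.0, 80.0]), (0.67, [246.0, 245.0, 22.0, 16.0])]
blank_1_mid [(0.9, [288.0, 314.0, 25.0, 21.0])]
ring_1_mid []
blank_ref_mid [(0.74, [244.0, 247.0, 23.0, 14.0])]
ring_ref_mid [(0.54, [253.0, 264.0, 21.0, 9.0]), (0.49, [245.0, 247.0, 25.0, 14.0])]
jar_a [(0.76, [362.0, 243.0, 28.0, 37.0]), (0.16, [290.0, 315.0, 23.0, 19.0])]
tape [(0.73, [206.0, 295.0, 33.0, 24.0])]
bench_timer [(0.73, [241.0, 214.0, 30.0, 17.0])]
```

```bash
python3 - <<'E'
import cv2
a=cv2.imread("pics/top0.png");cv2.imwrite("pics/top0c.png",cv2.resize(a[150:350,180:480],None,fx=2.66,fy=2.66,interpolation=cv2.INTER_CUBIC))
a=cv2.imread("pics/side0.png");cv2.imwrite("pics/side0c.png",cv2.resize(a[170:370,180:480],None,fx=2.66,fy=2.66,interpolation=cv2.INTER_CUBIC))
E
```

```text
(no output)
```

View pics/top0c.png

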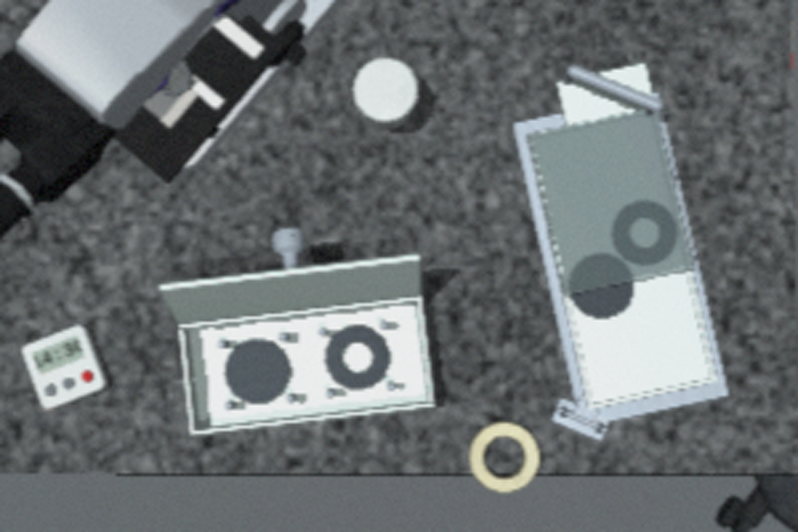

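View pics/side0c.png

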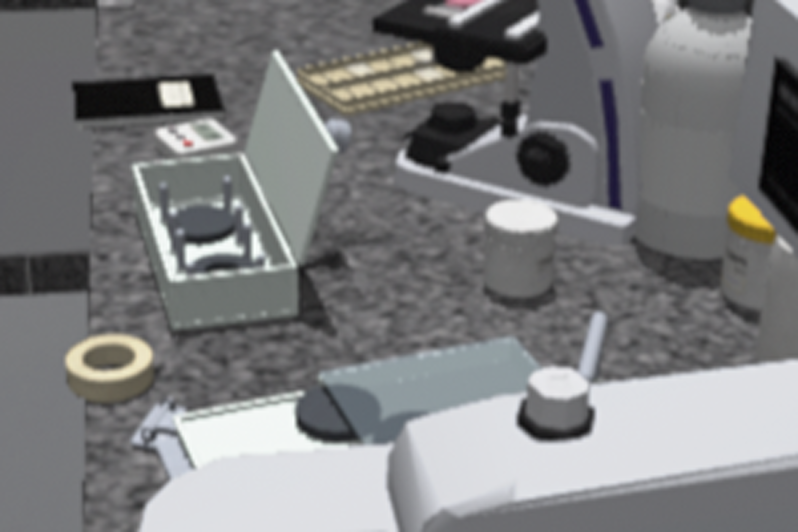

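```bash
cat >h.py <<'E'
import numpy as np,cv2
from bench import *
from scipy.spatial.transform import Rotation as R
def ray(d,u,v):
    f=240/np.tan(np.radians(d["vfov"]/2));T=np.array(d["world_from_camera"])
    return T[:3,3],T[:3,:3]@np.array([(u-d["cx"])/f,(v-d["cy"])/f,1])
def at(d,u,v,z):
    o,r=ray(d,u,v);return o+r*(z-o[2])/r[2]
def proj(d,p):
    f=240/np.tan(np.radians(d["vfov"]/2));T=np.array(d["world_from_camera"])
    q=T[:3,:3].T@(np.asarray(p)-T[:3,3]);return q[0]/q[2]*f+d["cx"],q[1]/q[2]*f+d["cy"]
def crop(n,x,y,w,h,s,out,d=None):
    d=d or get_image(n);cv2.imwrite("pics/"+out,cv2.resize(d["img"][y:y+h,x:x+w,::-1],None,fx=s,fy=s,interpolation=cv2.INTER_CUBIC));return d
E
python3 - <<'E'
from h import *
a=cv2.imread("pics/top0.png");b=cv2.imread("pics/side0.png")
cv2.imwrite("pics/both.png",cv2.resize(np.hstack([a,b]),(800,300),interpolation=cv2.INTER_AREA))
d=get_image("top")
s=2.66
def P(u,v,z):return np.round(at(d,180+u/s,150+v/s,z),1)
print("stand corners",P(514,125,6),P(660,112,6),P(726,395,6),P(580,420,6))
print("tray inner corners", P(586,405,16),P(716,381,16),P(528,133,30),P(660,120,30))
print("handle",P(570,72,66),P(660,104,66))
print("case corners top",P(192,433,44),P(434,404,44),P(181,324,44),P(423,299,44))
print("refs",P(258,371,14),P(358,357,14))
print("blank",P(602,286,22),"ring",P(645,233,22))
print("jar",P(386,90,62),"tape",P(505,457,19),"timer",P(63,366,19))
print("lid top",P(162,288,110),P(418,257,110),"knob",P(287,240,100))
E
```

```text
stand corners [684.8  91.1   6. ] [697.  -45.2   6. ] [ 434.  -102.5    6. ] [411.   32.2   6. ]
tray inner corners [425.2  28.   16. ] [447.1 -91.2  16. ] [673.8  80.7  30. ] [685.8 -40.4  30. ]
handle [723.6  46.6  66. ] [694.7 -33.4  66. ]
case corners top [401.5 384.8  44. ] [427.3 168.1  44. ] [498.9 395.5  44. ] [521.4 177.7  44. ]
refs [456.1 328.4  14. ] [468.9 236.6  14. ]
blank [533.9  13.1  22. ] ring [582.5 -26.8  22. ]
jar [708.1 211.   62. ] tape [378.2 102.6  19. ] timer [460.7 506.6  19. ]
lid top [529.  403.1 110. ] [555.5 184.1 110. ] knob [570.8 296.9 100. ]
```

View pics/both.png

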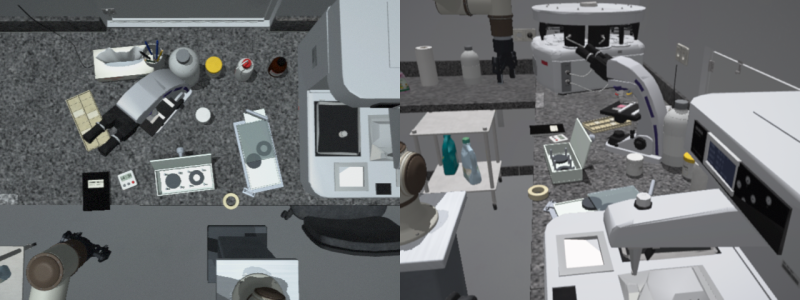

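```bash
cat >>h.py <<'E'
def fit(a,b): # a frame pts -> b world, 2D
    a=np.array(a,float)[:,:2];b=np.array(b,float)[:,:2];A=(a-a.mean(0))@[1,1j];B=(b-b.mean(0))@[1,1j]
    y=np.angle((A.conj()*B).sum());c,s=np.cos(y),np.sin(y);Rm=np.array([[c,-s],[s,c]]);t=b.mean(0)-Rm@a.mean(0)
    return y,t,Rm,np.abs(B-A*np.exp(1j*y))
E
python3 - <<'E'
from h import *
y,t,Rm,e=fit([[-130,56],[-130,-56],[120,56],[120,-56]],[[425.2,28],[447.1,-91.2],[673.8,80.7],[685.8,-40.4]]);print(y,t,e)
y,t,Rm,e=fit([[-145,70],[-145,-70],[145,70],[145,-70]],[[411,32.2],[434,-102.5],[684.8,91.1],[697,-45.2]]);print(y,t,e)
w=lambda p:np.round(Rm@p+t,1)
print("handle",w([144,-20]),w([144-23,-20-33]),w([144+23,-20+33]),"hinge",w([-142,68]),"corner",w([-130,56]))
print("hingedir",np.degrees(y)+55.05)
n=Rm@[-.82,.573]
for q in np.arange(0,.75,.1):
    r=285;h=50;print(round(q,2),np.round(n*(r-(r*np.cos(q)-h*np.sin(q))),0),round(r*np.sin(q)+h*np.cos(q)-h))
d=get_image("top");c=w([144,-20])
for p in ([144,-20],[121,-53],[167,13]): print(proj(d,[*w(p),60]),[ (570/2.66+180,72/2.66+150),(660/2.66+180,104/2.66+150)])
E
```

```text
0.19690471779252983 [562.8783841   -4.74682599] [3.3500002  6.14915679 8.20653519 7.099243  ]
0.19691676113492151 [556.7  -6.1] [10.38329196  5.83513715  0.44260651 15.63752776]
handle [701.8   2.5] [685.7 -34.4] [717.9  39.3] hinge [404.1  32.8] corner [418.3  23.4]
hingedir 66.33249932841676
0.0 [-0.  0.] 0
0.1 [-6.  3.] 28
0.2 [-14.   6.] 56
0.3 [-25.  11.] 82
0.4 [-38.  17.] 107
0.5 [-54.  24.] 131
0.6 [-71.  31.] 152
0.7 [-91.  40.] 172
(np.float64(412.52319872146614), np.float64(186.54615258873554)) [(394.2857142857143, 177.06766917293234), (428.12030075187965, 189.09774436090225)]
(np.float64(428.0949825402339), np.float64(193.2316181191542)) [(394.2857142857143, 177.06766917293234), (428.12030075187965, 189.09774436090225)]
(np.float64(397.02275496267185), np.float64(179.87329329827782)) [(394.2857142857143, 177.06766917293234), (428.12030075187965, 189.09774436090225)]
```

Emit:
servo_tool(turn=[[0, 0, -0.18], [0, 0, -0.18], [0, 0, -0.18], [0, 0, -0.18], [0, 0, -0.18]], dp=[[0.02, -0.06, 0], [0.02, -0.06, 0], [0.02, -0.06, 0], [0.02, -0.06, 0], [0.03, -0.06, 0]], fingers=[0.085, 0.085, 0.085, 0.085, 0.085])

```text
clock: 2.12
position: [374.5, 270.3, 230.4]
ee_rot: [0.776, -0.631, 0.0, -0.001]
contact_force: [2.0, 0.3, 0.7]
gripper_width: 84.7
```

Emit:
servo_tool(turn=[[0, 0, -0.12], [0, 0, -0.12], [0, 0, -0.12], [0, 0, -0.12], [0, 0, -0.12]], dp=[[0.03, -0.05, 0], [0.03, -0.05, 0], [0.035, -0.05, 0], [0.035, -0.05, 0], [0.04, -0.045, -0.01]], fingers=[0.085, 0.085, 0.085, 0.085, 0.085])

```text
clock: 2.75
position: [548.2, 17.3, 224.2]
ee_rot: [-0.547, 0.837, -0.002, 0.005]
contact_force: [1.0, 1.2, 0.8]
gripper_width: 85.2
```

Emit:
servo_tool(turn=[[0, 0, 0], [0, 0, 0], [0, 0, 0], [0, 0, 0], [0, 0, 0]], dp=[[0.05, -0.005, -0.02], [0.05, -0.005, -0.02], [0.05, -0.005, -0.02], [0, 0, 0], [0, 0, 0]], fingers=[0.06, 0.06, 0.06, 0.06, 0.06])

```text
clock: 3.38
position: [704.0, -3.7, 158.9]
ee_rot: [-0.544, 0.839, -0.002, 0.004]
contact_force: [-0.5, -0.6, 0.5]
gripper_width: 59.9
```

Emit:
servo_tool(turn=[[0, 0, 0], [0, 0, 0], [0, 0, 0], [0, 0, 0], [0, 0, 0]], dp=[[0.003, 0.01, -0.035], [0, 0, -0.035], [0, 0, 0], [0, 0, 0], [0, 0, 0]], fingers=[0.06, 0.06, 0.06, 0.06, 0.06])

```text
clock: 4.0
position: [707.4, 8.2, 99.1]
ee_rot: [-0.545, 0.838, -0.005, 0.01]
contact_force: [-0.4, -0.0, 0.4]
gripper_width: 59.8
```

```bash
python3 - <<'E'
from h import *
d=get_image("top");p=read_state()["position"];print(p,proj(d,p))
a=d["img"][140:260,340:480,::-1];e=get_image("side");b=e["img"][200:320,320:460,::-1];print(proj(e,p))
cv2.imwrite("pics/h1.png",cv2.resize(np.hstack([a,b]),None,fx=2.8,fy=2.8,interpolation=cv2.INTER_CUBIC))
E
```

```text
[707.75844927   8.20471142  99.54377281] (np.float64(412.89949892043217), np.float64(181.13415214983263))
(np.float64(401.7230111648063), np.float64(280.69071129714274))
```

View pics/h1.png

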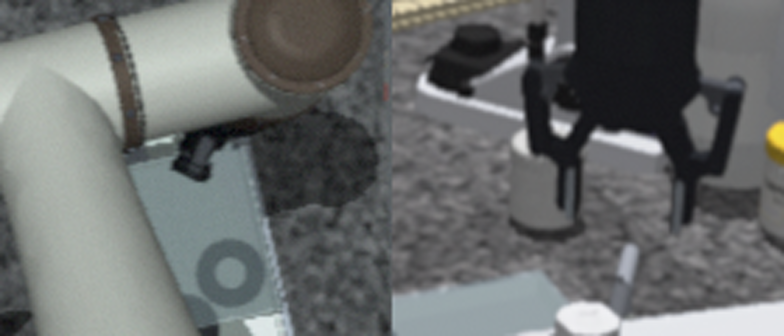

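Emit:
servo_tool(turn=[[0, 0, 0], [0, 0, 0], [0, 0, 0], [0, 0, 0], [0, 0, 0]], dp=[[0, 0, -0.025], [0, 0, -0.02], [0, 0, -0.012], [0, 0, 0], [0, 0, 0]], fingers=[0.06, 0.06, 0.06, 0.06, 0.06])

```text
clock: 4.72
position: [710.4, 8.2, 45.8]
ee_rot: [-0.545, 0.838, -0.007, 0.015]
contact_force: [-0.5, 0.2, 0.3]
gripper_width: 59.9
```

Emit:
servo_tool(turn=[[0, 0, 0], [0, 0, 0], [0, 0, 0], [0, 0, 0], [0, 0, 0]], dp=[[0, 0, 0], [0, 0, 0], [0, 0, 0], [0, 0, 0], [0, 0, 0]], fingers=[0.03, 0.01, 0, 0, 0])

```text
clock: 5.35
position: [711.5, 8.3, 47.8]
ee_rot: [-0.545, 0.838, -0.008, 0.016]
contact_force: [1.2, -0.1, -0.3]
gripper_width: 9.4
```

Emit:
servo_tool(turn=[[0, 0, 0], [0, 0, 0], [0, 0, 0], [0, 0, 0], [0, 0, 0]], dp=[[-0.002, 0.001, 0.009], [-0.003, 0.001, 0.014], [-0.003, 0.001, 0.014], [-0.003, 0.001, 0.014], [-0.004, 0.002, 0.014]], fingers=[0, 0, 0, 0, 0])

```text
clock: 5.98
position: [693.7, 15.7, 113.6]
ee_rot: [-0.546, 0.838, -0.006, 0.014]
contact_force: [0.8, 0.4, -4.9]
gripper_width: 9.9
```

Emit:
servo_tool(turn=[[0, 0, 0], [0, 0, 0], [0, 0, 0], [0, 0, 0], [0, 0, 0]], dp=[[-0.006, 0.002, 0.014], [-0.006, 0.003, 0.014], [-0.007, 0.003, 0.014], [-0.008, 0.004, 0.014], [-0.008, 0.004, 0.012]], fingers=[0, 0, 0, 0, 0])

```text
clock: 6.6
position: [653.7, 32.4, 185.7]
ee_rot: [-0.545, 0.838, -0.005, 0.012]
contact_force: [-0.1, -0.1, -4.2]
gripper_width: 9.6
```

Emit:
servo_tool(turn=[[0, 0, 0], [0, 0, 0], [0, 0, 0], [0, 0, 0], [0, 0, 0]], dp=[[-0.009, 0.004, 0.01], [-0.003, 0.001, 0.004], [0, 0, 0], [0, 0, 0], [0, 0, 0]], fingers=[0, 0, 0, 0, 0])

```text
clock: 7.22
position: [640.9, 37.8, 201.6]
ee_rot: [-0.545, 0.838, -0.005, 0.013]
contact_force: [0.6, -0.4, -3.9]
gripper_width: 9.3
```

Emit:
servo_tool(turn=[[0, 0, 0], [0, 0, 0], [0, 0, 0], [0, 0, 0], [0, 0, 0]], dp=[[0, 0, 0], [0, 0, 0], [0, 0, 0], [0, 0, 0], [0, 0, 0]], fingers=[0, 0, 0, 0, 0])

```text
clock: 7.85
position: [641.5, 37.6, 201.0]
ee_rot: [-0.545, 0.838, -0.005, 0.013]
contact_force: [-0.2, 1.2, -4.8]
gripper_width: 9.6
```

Emit:
servo_tool(turn=[[0, 0, 0], [0, 0, 0], [0, 0, 0], [0, 0, 0], [0, 0, 0]], dp=[[0, 0, 0], [0, 0, 0], [0, 0, 0], [0, 0, 0], [0, 0, 0]], fingers=[0, 0, 0, 0, 0])

```text
clock: 8.48
position: [641.4, 37.6, 201.0]
ee_rot: [-0.545, 0.838, -0.005, 0.013]
contact_force: [-0.3, 0.3, -5.3]
gripper_width: 9.4
```

Emit:
servo_tool(turn=[[0, 0, 0], [0, 0, 0], [0, 0, 0], [0, 0, 0], [0, 0, 0]], dp=[[0, 0, 0], [0, 0, 0], [0, 0, 0], [0, 0, 0], [0, 0, 0]], fingers=[0, 0, 0, 0, 0])

```text
clock: 9.1
position: [641.4, 37.5, 201.0]
ee_rot: [-0.545, 0.838, -0.005, 0.013]
contact_force: [-0.6, 0.1, -4.3]
gripper_width: 9.3
```

```bash
python3 - <<'E'
from h import *
d=get_image("top")
a=d["img"][140:350,340:480,::-1];e=get_image("side");b=e["img"][170:380,200:400,::-1]
cv2.imwrite("pics/h2.png",cv2.resize(np.hstack([a,b]),None,fx=2.3,fy=2.3,interpolation=cv2.INTER_CUBIC))
E
```

```text
(no output)
```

View pics/h2.png

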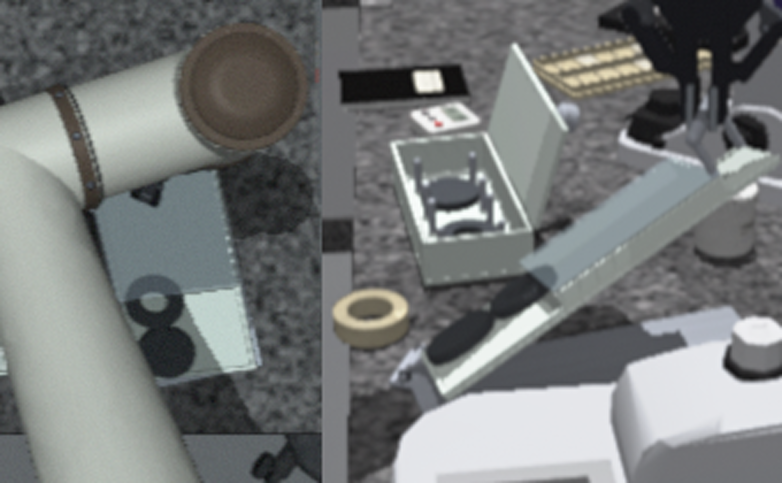

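Emit:
servo_tool(turn=[[0, 0, 0], [0, 0, 0], [0, 0, 0], [0, 0, 0], [0, 0, 0]], dp=[[0.009, -0.004, -0.011], [0.009, -0.004, -0.014], [0.008, -0.004, -0.014], [0.007, -0.003, -0.014], [0.006, -0.003, -0.014]], fingers=[0, 0, 0, 0, 0])

```text
clock: 9.82
position: [687.0, 18.4, 132.5]
ee_rot: [-0.546, 0.838, -0.008, 0.017]
contact_force: [2.4, 0.1, -2.2]
gripper_width: 9.2
```

Emit:
servo_tool(turn=[[0, 0, 0], [0, 0, 0], [0, 0, 0], [0, 0, 0], [0, 0, 0]], dp=[[0.005, -0.002, -0.014], [0.004, -0.002, -0.014], [0.004, -0.002, -0.013], [0.003, -0.001, -0.01], [0, 0, 0]], fingers=[0, 0, 0, 0, 0])

```text
clock: 10.45
position: [706.8, 10.3, 77.1]
ee_rot: [-0.546, 0.837, -0.009, 0.019]
contact_force: [5.0, 1.8, -5.9]
gripper_width: 9.4
```

Emit:
servo_tool(turn=[[0, 0, 0], [0, 0, 0], [0, 0, 0], [0, 0, 0], [0, 0, 0]], dp=[[0.002, -0.001, -0.01], [0.002, -0.001, -0.01], [0.001, 0, -0.008], [0, 0, -0.004], [0, 0, 0]], fingers=[0, 0, 0, 0, 0])

```text
clock: 11.08
position: [711.3, 8.2, 52.0]
ee_rot: [-0.548, 0.836, -0.011, 0.018]
contact_force: [3.9, -0.5, -4.7]
gripper_width: 9.5
```

Emit:
servo_tool(turn=[[0, 0, 0], [0, 0, 0], [0, 0, 0], [0, 0, 0], [0, 0, 0]], dp=[[0, 0, -0.004], [0, 0, -0.003], [0, 0, -0.002], [0, 0, 0], [0, 0, 0]], fingers=[0, 0, 0, 0.02, 0.04])

```text
clock: 11.7
position: [709.5, 8.1, 50.3]
ee_rot: [-0.548, 0.836, -0.011, 0.016]
contact_force: [-0.1, -0.4, -0.2]
gripper_width: 37.0
```

Emit:
servo_tool(turn=[[0, 0, 0], [0, 0, 0], [0, 0, 0], [0, 0, 0], [0, 0, 0]], dp=[[0, 0, 0], [0, 0, 0.03], [0, 0, 0.05], [0, 0, 0.05], [0, 0, 0]], fingers=[0.06, 0.06, 0.06, 0.085, 0.085])

```text
clock: 12.32
position: [706.1, 7.4, 179.1]
ee_rot: [-0.547, 0.837, -0.008, 0.011]
contact_force: [0.4, -0.0, -0.8]
gripper_width: 84.6
```

Emit:
servo_tool(turn=[[0, 0, 0], [0, 0, 0], [0, 0, 0], [0, 0, 0], [0, 0, 0]], dp=[[-0.03, 0.05, 0.02], [-0.03, 0.06, 0.01], [-0.03, 0.06, 0], [-0.03, 0.06, 0], [0, 0, 0]], fingers=[0.085, 0.085, 0.085, 0.085, 0.085])

```text
clock: 12.95
position: [586.3, 228.3, 202.4]
ee_rot: [-0.545, 0.838, -0.006, 0.006]
contact_force: [-0.1, -0.5, -0.2]
gripper_width: 84.8
```

```bash
python3 - <<'E'
from h import *
d=crop("top",290,160,190,190,3.1,"t2.png")
for q in("blank_1_mid","ring_1_mid","stand"):
  for n in("top","side"):
    print(q,n,[(round(r["score"],2),np.round(r["box"]).tolist()) for r in search_frame(q,n)[:4]])
E
```

```text
blank_1_mid top [(0.59, [398.0, 275.0, 26.0, 26.0]), (0.47, [374.0, 172.0, 77.0, 139.0])]
blank_1_mid side [(0.64, [244.0, 305.0, 30.0, 22.0])]
ring_1_mid top []
ring_1_mid side []
stand top [(0.72, [372.0, 174.0, 82.0, 142.0])]
stand side [(0.88, [230.0, 214.0, 170.0, 135.0])]
```

View pics/t2.png

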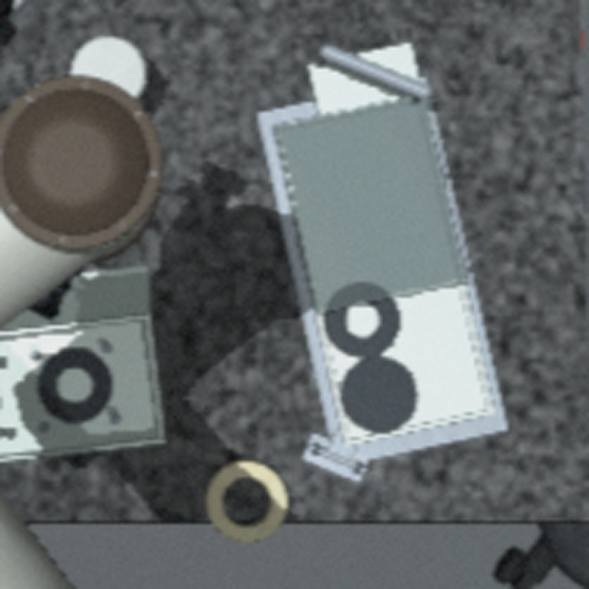

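```bash
python3 - <<'E'
from h import *
d=get_image("top")
print("blank",at(d,290+378/3.1,160+395/3.1,22),"ring",at(d,290+362/3.1,160+320/3.1,22), read_state()["joints"])
E
```

```text
blank [4.61293713e+02 2.69119357e-01 2.20000000e+01] ring [519.96289213  12.15803267  22.        ] [ 0.62624525  0.40521842 -0.03858439  0.01610142 -1.11437125 -1.05796841]
```

Emit:
servo_tool(turn=[[0, 0, -0.18], [0, 0, -0.18], [0, 0, -0.18], [0, 0, -0.18], [0, 0, -0.18]], dp=[[-0.025, -0.045, 0], [-0.025, -0.045, 0], [-0.03, -0.045, 0], [-0.03, -0.045, 0], [-0.02, -0.03, -0.03]], fingers=[0.085, 0.085, 0.085, 0.085, 0.085])

```text
clock: 13.98
position: [459.1, 6.8, 173.9]
ee_rot: [-0.106, 0.994, -0.009, 0.006]
contact_force: [0.8, 0.4, -0.0]
gripper_width: 85.1
```

Emit:
servo_tool(turn=[[0, 0, -0.1], [0, 0, 0], [0, 0, 0], [0, 0, 0], [0, 0, 0]], dp=[[0.002, -0.006, -0.04], [0, 0, -0.04], [0, 0, -0.03], [0, 0, 0], [0, 0, 0]], fingers=[0.085, 0.085, 0.085, 0.085, 0.085])

```text
clock: 14.6
position: [460.2, -4.9, 62.7]
ee_rot: [-0.049, 0.999, -0.009, 0.007]
contact_force: [0.7, 0.4, 0.2]
gripper_width: 84.9
```

```bash
python3 - <<'E'
from h import *
p=read_state()["position"];print(p,read_state()["ee_rot"])
d=get_image("top");e=get_image("side");print(proj(d,p),proj(e,p),proj(e,[461,0,22]))
a=d["img"][230:330,340:470,::-1];b=e["img"][240:340,200:330,::-1]
cv2.imwrite("pics/g1.png",cv2.resize(np.hstack([a,b]),None,fx=3,fy=3,interpolation=cv2.INTER_CUBIC))
E
```

```text
[460.16820531  -4.89043     62.69112655] [-0.04923791  0.99871941 -0.0089333   0.00744015]
(np.float64(417.0278686364122), np.float64(288.22071252089427)) (np.float64(265.63810209337544), np.float64(310.6990320964216)) (np.float64(266.46047375907074), np.float64(328.50281975504623))
```

View pics/g1.png

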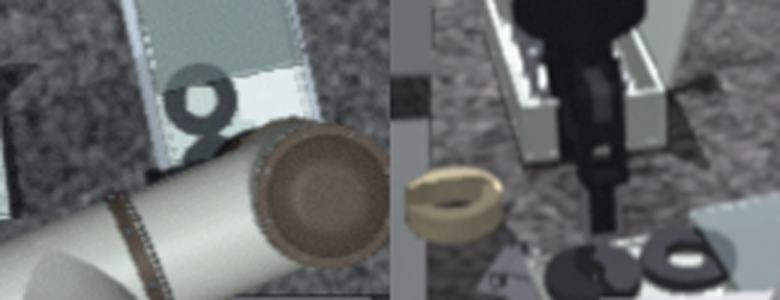

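Emit:
servo_tool(turn=[[0.017, 0.016, 0], [0, 0, 0], [0, 0, 0], [0, 0, 0], [0, 0, 0]], dp=[[0.001, 0.005, -0.01], [0, 0, -0.015], [0, 0, -0.01], [0, 0, 0], [0, 0, 0]], fingers=[0.078, 0.078, 0.078, 0.078, 0.078])

```text
clock: 15.32
position: [464.3, 2.3, 28.9]
ee_rot: [-0.05, 0.999, 0.002, 0.003]
contact_force: [-0.5, 1.0, 0.5]
gripper_width: 77.5
```

Emit:
servo_tool(turn=[[0, 0, 0], [0, 0, 0], [0, 0, 0], [0, 0, 0], [0, 0, 0]], dp=[[0, 0, -0.005], [0, 0, -0.003], [0, 0, 0], [0, 0, 0], [0, 0, 0]], fingers=[0.078, 0.078, 0.078, 0.078, 0.078])

```text
clock: 15.95
position: [464.7, 2.5, 21.2]
ee_rot: [-0.05, 0.999, 0.003, 0.004]
contact_force: [0.2, 0.9, -0.1]
gripper_width: 78.0
```

Emit:
servo_tool(turn=[[0, 0, 0], [0, 0, 0], [0, 0, 0], [0, 0, 0], [0, 0, 0]], dp=[[-0.003, -0.002, -0.004], [0, 0, -0.003], [0, 0, 0], [0, 0, 0], [0, 0, 0]], fingers=[0.078, 0.078, 0.078, 0.06, 0.04])

```text
clock: 16.58
position: [461.4, -1.1, 14.2]
ee_rot: [-0.05, 0.999, 0.002, 0.003]
contact_force: [1.4, -9.0, 4.3]
gripper_width: 56.5
```

Emit:
servo_tool(turn=[[0, 0, 0], [0, 0, 0], [0, 0, 0], [0, 0, 0], [0, 0, 0]], dp=[[0, 0, 0], [0, 0, 0], [0, 0, 0], [0, 0, 0], [0, 0, 0]], fingers=[0.04, 0.04, 0.04, 0.04, 0.04])

```text
clock: 17.2
position: [461.5, -1.5, 14.3]
ee_rot: [-0.05, 0.999, 0.002, 0.003]
contact_force: [0.3, -1.3, 0.3]
gripper_width: 56.5
```

Emit:
servo_tool(turn=[[0, 0, 0], [0, 0, 0], [0, 0, 0], [0, 0, 0], [0, 0, 0]], dp=[[0, 0, 0.01], [0, 0, 0.02], [0, 0, 0.03], [0, 0, 0.03], [0, 0, 0]], fingers=[0.04, 0.04, 0.04, 0.04, 0.04])

```text
clock: 17.82
position: [460.9, -0.8, 108.7]
ee_rot: [-0.05, 0.999, 0.002, 0.003]
contact_force: [0.7, 0.1, -1.4]
gripper_width: 56.1
```

```bash
python3 - <<'E'
from h import *
p=read_state()["position"];print(p,read_state()["ee_rot"],read_state()["gripper_width"])
e=get_image("side");print(proj(e,p))
u,v=map(int,proj(e,p));crop("side",u-50,v-60,100,100,5,"g2.png",e)
E
```

```text
[460.92829956  -0.80129979 108.71711789] [-0.05043506  0.99871925  0.00201187  0.00348161] 56.123200955500124
(np.float64(265.2885772603638), np.float64(286.8116734321463))
```

View pics/g2.png

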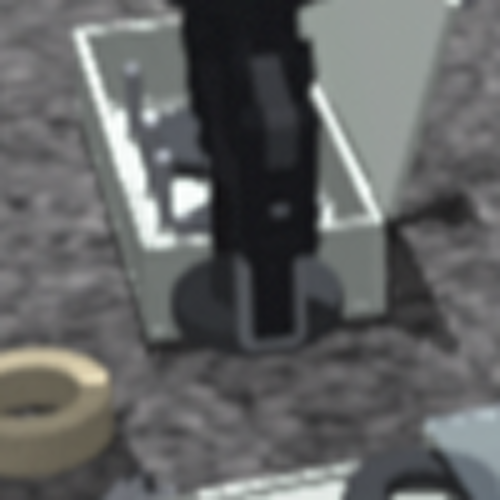

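Emit:
servo_tool(turn=[[0, 0, 0], [0, 0, 0], [0, 0, 0], [0, 0, 0], [0, 0, 0]], dp=[[0, 0.03, 0.02], [0, 0.055, 0], [0, 0.06, 0], [0, 0.06, 0], [0, 0.05, 0]], fingers=[0.04, 0.04, 0.04, 0.04, 0.04])

```text
clock: 18.5
position: [454.7, 256.8, 123.0]
ee_rot: [-0.046, 0.999, -0.0, -0.003]
contact_force: [0.5, -0.3, -1.0]
gripper_width: 56.0
```

Emit:
servo_tool(turn=[[0, 0, 0], [0, 0, 0], [0, 0, 0], [0, 0, 0], [0, 0, 0]], dp=[[-0.001, 0.03, 0], [-0.001, 0.02, 0], [0, 0.01, 0], [0, 0, 0], [0, 0, 0]], fingers=[0.04, 0.04, 0.04, 0.04, 0.04])

```text
clock: 19.12
position: [449.9, 318.7, 118.3]
ee_rot: [-0.047, 0.999, -0.003, -0.007]
contact_force: [0.2, 0.0, 0.4]
gripper_width: 55.9
```

Emit:
servo_tool(turn=[[0.007, -0.014, 0.02], [0, 0, 0], [0, 0, 0], [0, 0, 0], [0, 0, 0]], dp=[[0.007, 0.009, -0.02], [0, 0, -0.02], [0, 0, -0.01], [0, 0, 0], [0, 0, 0]], fingers=[0.04, 0.04, 0.04, 0.04, 0.04])

```text
clock: 19.75
position: [458.5, 324.5, 69.3]
ee_rot: [-0.055, 0.998, 0.001, 0.001]
contact_force: [-0.2, 0.5, -1.4]
gripper_width: 56.2
```

Emit:
servo_tool(turn=[[0, 0, 0], [0, 0, 0], [0, 0, 0], [0, 0, 0], [0, 0, 0]], dp=[[-0.002, 0.003, -0.01], [0, 0, -0.005], [0, 0, 0], [0, 0, 0], [0, 0, 0]], fingers=[0.04, 0.04, 0.04, 0.04, 0.04])

```text
clock: 20.38
position: [456.9, 328.4, 54.6]
ee_rot: [-0.055, 0.998, 0.002, 0.002]
contact_force: [-0.3, 0.6, -0.4]
gripper_width: 55.8
```

```bash
python3 - <<'E'
from h import *
p=read_state()["position"];print(p,read_state()["ee_rot"],read_state()["gripper_width"])
e=get_image("side")
crop("side",220,180,100,110,5,"g3.png",e)
# expected pins tops px in crop
c,s=np.cos(.115),np.sin(.115)
for dx in(-28,28):
  for dy in(-28,28):
    u,v=proj(e,[456.6+c*dx-s*dy,327.8+s*dx+c*dy,39]);print(dx,dy,round((u-220)*5),round((v-180)*5))
E
```

```text
[456.85508239 328.42690654  54.57584246] [-0.05495281  0.99848502  0.00163597  0.002277  ] 55.84272125795154
-28 -28 122 343
-28 28 104 291
28 -28 245 331
28 28 223 279
```

View pics/g3.png

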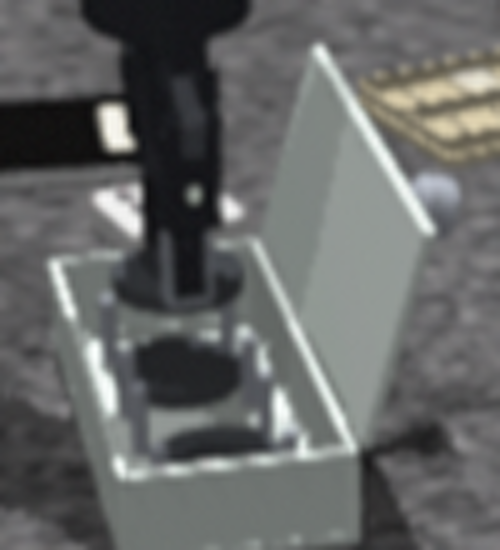

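Emit:
servo_tool(turn=[[0, 0, 0], [0, 0, 0], [0, 0, 0], [0, 0, 0], [0, 0, 0]], dp=[[0, 0, -0.008], [0, 0, -0.01], [0, 0, -0.008], [0, 0, 0], [0, 0, 0]], fingers=[0.04, 0.04, 0.04, 0.04, 0.04])

```text
clock: 21.05
position: [456.7, 328.1, 26.2]
ee_rot: [-0.055, 0.998, 0.001, 0.002]
contact_force: [0.4, 1.2, -0.4]
gripper_width: 56.2
```

Emit:
servo_tool(turn=[[0, 0, 0], [0, 0, 0], [0, 0, 0], [0, 0, 0], [0, 0, 0]], dp=[[0, 0, -0.004], [0, 0, -0.003], [0, 0, -0.002], [0, 0, 0], [0, 0, 0]], fingers=[0.04, 0.04, 0.04, 0.04, 0.04])

```text
clock: 21.68
position: [457.0, 328.5, 17.1]
ee_rot: [-0.055, 0.998, 0.002, 0.002]
contact_force: [0.5, -0.8, -0.2]
gripper_width: 56.3
```

Emit:
servo_tool(turn=[[0, 0, 0], [0, 0, 0], [0, 0, 0], [0, 0, 0], [0, 0, 0]], dp=[[0, 0, 0], [0, 0, 0], [0, 0, 0], [0, 0, 0], [0, 0, 0]], fingers=[0.062, 0.068, 0.074, 0.074, 0.074])

```text
clock: 22.3
position: [457.4, 329.0, 17.9]
ee_rot: [-0.055, 0.998, 0.002, 0.003]
contact_force: [-0.5, 0.2, 0.5]
gripper_width: 73.9
```

Emit:
servo_tool(turn=[[0, 0, 0], [0, 0, 0], [0, 0, 0], [0, 0, 0], [0, 0, 0]], dp=[[0, 0, 0.02], [0, 0, 0.04], [0, 0, 0.05], [0, 0, 0.03], [0, 0, 0]], fingers=[0.074, 0.074, 0.074, 0.085, 0.085])

```text
clock: 22.92
position: [456.6, 327.9, 161.4]
ee_rot: [-0.055, 0.998, 0.001, 0.002]
contact_force: [0.9, 0.2, -0.7]
gripper_width: 84.8
```

Emit:
servo_tool(turn=[[0, 0, 0.05], [0, 0, 0.05], [0, 0, 0], [0, 0, 0], [0, 0, 0]], dp=[[0, -0.05, 0], [0, -0.06, 0], [0, -0.04, 0], [0, 0, 0], [0, 0, 0]], fingers=[0.085, 0.085, 0.085, 0.085, 0.085])

```text
clock: 23.55
position: [453.7, 173.0, 157.0]
ee_rot: [-0.107, 0.994, 0.0, -0.001]
contact_force: [-0.0, -0.5, -0.6]
gripper_width: 85.1
```

```bash
python3 - <<'E'
from h import *
d=get_image("top");e=get_image("side")
a=d["img"][160:330,230:460,::-1];b=e["img"][190:360,200:350,::-1]
cv2.imwrite("pics/g4.png",cv2.resize(np.hstack([a,b]),None,fx=2.1,fy=2.1,interpolation=cv2.INTER_CUBIC))
for q in("blank_1_mid","ring_1_mid"):
  for n in("top","side"):
    print(q,n,[(round(r["score"],2),np.round(r["box"]).tolist()) for r in search_frame(q,n)[:4]])
E
```

```text
blank_1_mid top [(0.65, [263.0, 276.0, 25.0, 23.0])]
blank_1_mid side [(0.62, [241.0, 242.0, 25.0, 16.0]), (0.53, [272.0, 191.0, 38.0, 80.0]), (0.29, [240.0, 288.0, 168.0, 54.0])]
ring_1_mid top []
ring_1_mid side [(0.32, [240.0, 242.0, 27.0, 14.0])]
```

View pics/g4.png

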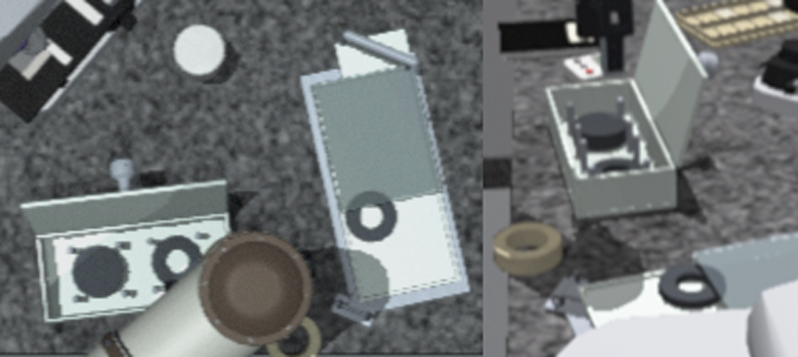

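```bash
python3 - <<'E'
from h import *
d=get_image("top");s=2.1
g=d["img"][230:300,380:450,::-1];cv2.imwrite("pics/g5.png",cv2.resize(g,None,fx=8,fy=8,interpolation=cv2.INTER_CUBIC))
E
```

```text
(no output)
```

View pics/g5.png

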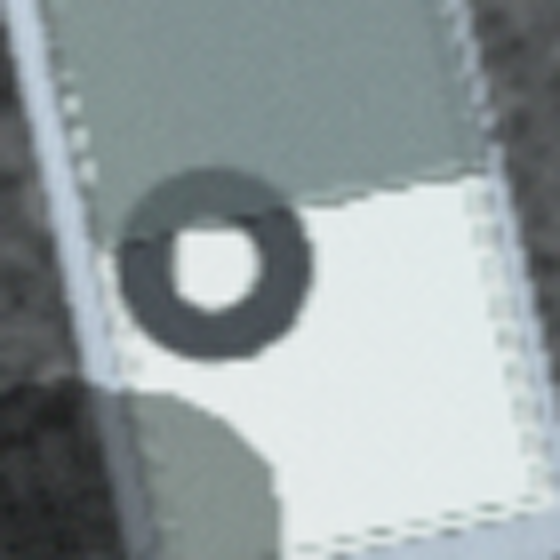

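Emit:
servo_tool(turn=[[0, 0, 0], [0, 0, 0], [0, 0, 0], [0, 0, 0], [0, 0, 0]], dp=[[0.02, -0.05, 0], [0.02, -0.055, 0], [0.018, -0.05, -0.02], [0, 0, -0.02], [0, 0, 0]], fingers=[0.085, 0.085, 0.085, 0.085, 0.085])

```text
clock: 24.52
position: [515.2, 16.9, 117.3]
ee_rot: [-0.11, 0.994, 0.001, 0.001]
contact_force: [-0.3, 0.3, -0.4]
gripper_width: 85.1
```

```bash
python3 - <<'E'
from h import *
s=read_state();p=s["position"];q=R.from_quat(s["ee_rot"]);print(p)
z=q.apply([0,0,1]);y=q.apply([0,1,0]);print("level turn",np.cross(z,[0,0,-1]).round(3),"jaw",np.degrees(np.arctan2(y[1],y[0])),np.array([515.3,11])-p[:2])
E
```

```text
[515.17123979  16.94126748 117.30454468]
level turn [-0.001  0.003  0.   ] jaw 102.68790804714548 [ 0.12876021 -5.94126748]
```

Emit:
servo_tool(turn=[[0, 0, -0.02], [0, 0, 0], [0, 0, 0], [0, 0, 0], [0, 0, 0]], dp=[[0, -0.006, -0.03], [0, 0, -0.03], [0, 0, -0.012], [0, 0, 0], [0, 0, 0]], fingers=[0.085, 0.085, 0.085, 0.085, 0.085])

```text
clock: 25.15
position: [519.6, 14.7, 48.7]
ee_rot: [-0.104, 0.995, 0.001, 0.007]
contact_force: [-0.4, -0.6, 0.5]
gripper_width: 85.3
```

```bash
python3 - <<'E'
from h import *
s=read_state();p=s["position"];print(p)
e=get_image("side");u,v=map(int,proj(e,p));print(proj(e,p),u-50,v-50,proj(e,[520.3,12,22]))
crop("side",u-50,v-40,100,80,6,"g6.png",e)
E
```

```text
[519.552636    14.65590014  48.74367248]
(np.float64(297.84361658542), np.float64(309.43398256648334)) 247 259 (np.float64(298.4237863428182), np.float64(322.65020329046104))
```

View pics/g6.png

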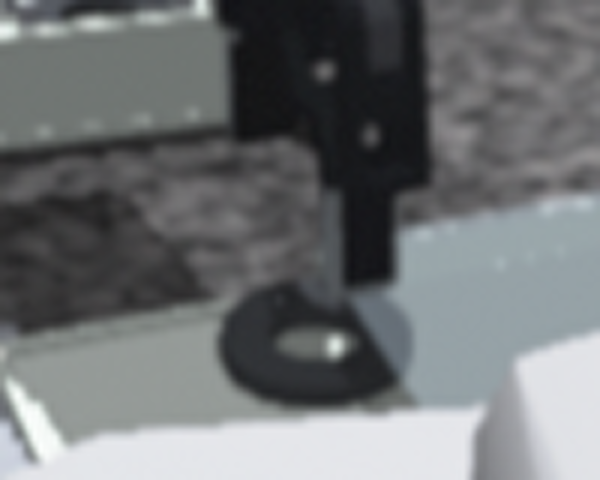

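Emit:
servo_tool(turn=[[-0.003, 0.014, 0], [0, 0, 0], [0, 0, 0], [0, 0, 0], [0, 0, 0]], dp=[[-0.007, -0.004, 0], [0, 0, 0], [0, 0, -0.004], [0, 0, -0.004], [0, 0, 0]], fingers=[0.078, 0.078, 0.078, 0.078, 0.078])

```text
clock: 25.82
position: [513.0, 10.6, 42.1]
ee_rot: [-0.104, 0.995, 0.001, 0.001]
contact_force: [-0.0, 1.0, 1.1]
gripper_width: 78.0
```

Emit:
servo_tool(turn=[[0, 0, 0], [0, 0, 0], [0, 0, 0], [0, 0, 0], [0, 0, 0]], dp=[[0, 0, -0.007], [0, 0, -0.007], [0, 0, -0.006], [0, 0, 0], [0, 0, 0]], fingers=[0.078, 0.078, 0.078, 0.078, 0.078])

```text
clock: 26.45
position: [512.7, 10.5, 20.0]
ee_rot: [-0.104, 0.995, 0.0, 0.0]
contact_force: [0.3, 0.2, 0.2]
gripper_width: 78.0
```

Emit:
servo_tool(turn=[[0, 0, 0], [0, 0, 0], [0, 0, 0], [0, 0, 0], [0, 0, 0]], dp=[[0.001, 0, -0.004], [0, 0, -0.002], [0, 0, 0], [0, 0, 0], [0, 0, 0]], fingers=[0.078, 0.078, 0.07, 0.055, 0.04])

```text
clock: 27.08
position: [514.6, 9.9, 14.7]
ee_rot: [-0.104, 0.995, -0.0, 0.001]
contact_force: [-0.5, -0.1, -0.1]
gripper_width: 56.1
```

Emit:
servo_tool(turn=[[0, 0, 0], [0, 0, 0], [0, 0, 0], [0, 0, 0], [0, 0, 0]], dp=[[0, 0, 0], [0, 0, 0], [0, 0, 0], [0, 0, 0], [0, 0, 0]], fingers=[0.04, 0.04, 0.04, 0.04, 0.04])

```text
clock: 27.7
position: [514.6, 9.9, 14.7]
ee_rot: [-0.104, 0.995, -0.0, 0.001]
contact_force: [-0.3, -1.2, -0.9]
gripper_width: 55.1
```

Emit:
servo_tool(turn=[[0, 0, 0], [0, 0, 0], [0, 0, 0], [0, 0, 0], [0, 0, 0]], dp=[[-0.006, -0.002, 0], [-0.008, -0.003, 0], [-0.008, -0.003, 0], [-0.004, -0.002, 0], [0, 0, 0]], fingers=[0.04, 0.04, 0.04, 0.04, 0.04])

```text
clock: 28.32
position: [486.0, -0.6, 14.8]
ee_rot: [-0.104, 0.995, 0.0, 0.001]
contact_force: [1.0, 0.1, -0.6]
gripper_width: 55.6
```

```bash
python3 - <<'E'
from h import *
s=read_state();p=s["position"];print(p,s["gripper_width"])
d=get_image("top");e=get_image("side")
print(proj(d,p),proj(e,p))
a=d["img"][220:310,370:460,::-1];b=e["img"][270:360,230:330,::-1]
cv2.imwrite("pics/g7.png",cv2.resize(np.hstack([a,b]),None,fx=4,fy=4,interpolation=cv2.INTER_CUBIC))
E
```

```text
[486.04863698  -0.57505218  14.76961352] 55.57706511845308
(np.float64(411.67267537702895), np.float64(277.19457946751584)) (np.float64(280.41917053950715), np.float64(331.0998548027135))
```

View pics/g7.png

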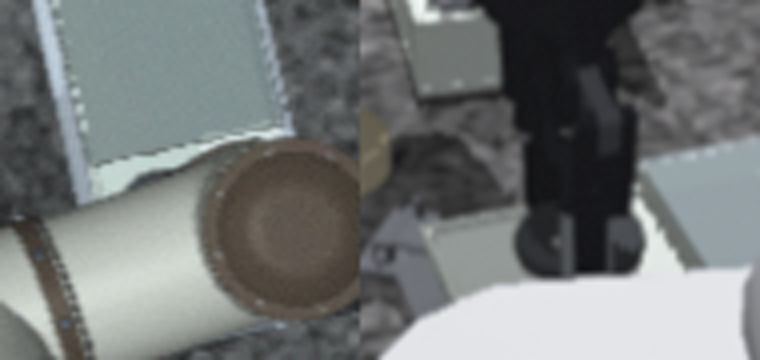

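Emit:
servo_tool(turn=[[0, 0, 0], [0, 0, 0], [0, 0, 0], [0, 0, 0], [0, 0, 0]], dp=[[0, 0, 0], [0, 0, 0], [0, 0, 0], [0.005, 0.001, 0], [0, 0, 0]], fingers=[0.062, 0.07, 0.074, 0.074, 0.074])

```text
clock: 29.05
position: [492.7, 1.0, 14.6]
ee_rot: [-0.104, 0.995, 0.0, 0.001]
contact_force: [0.8, 0.1, -0.3]
gripper_width: 74.0
```

Emit:
servo_tool(turn=[[0, 0, 0], [0, 0, 0], [0, 0, 0], [0, 0, 0], [0, 0, 0]], dp=[[0, 0, 0], [0, 0, 0], [0, 0, 0], [0, 0, 0], [0, 0, 0]], fingers=[0.065, 0.055, 0.04, 0.04, 0.04])

```text
clock: 29.68
position: [493.0, 1.1, 14.8]
ee_rot: [-0.104, 0.995, 0.0, 0.002]
contact_force: [-0.2, -0.4, 1.1]
gripper_width: 56.1
```

Emit:
servo_tool(turn=[[0, 0, 0], [0, 0, 0], [0, 0, 0], [0, 0, 0], [0, 0, 0]], dp=[[0, 0, 0.01], [0, 0, 0.02], [0, 0, 0.03], [0, 0, 0.03], [0, 0, 0]], fingers=[0.04, 0.04, 0.04, 0.04, 0.04])

```text
clock: 30.3
position: [491.4, 0.6, 108.6]
ee_rot: [-0.104, 0.995, 0.0, 0.0]
contact_force: [0.7, 0.2, -0.7]
gripper_width: 55.9
```

```bash
python3 - <<'E'
from h import *
p=read_state()["position"];print(p,read_state()["ee_rot"],read_state()["gripper_width"])
e=get_image("side");print(proj(e,p))
u,v=map(int,proj(e,p));print(u-50,v-60);crop("side",u-50,v-60,100,100,5,"g8.png",e)
E
```

```text
[491.43379556   0.62203896 108.60007358] [-1.03981493e-01  9.94579091e-01  1.90081776e-04  4.94496284e-04] 55.8618413525019
(np.float64(282.7286879830583), np.float64(285.43294509457075))
232 225
```

View pics/g8.png

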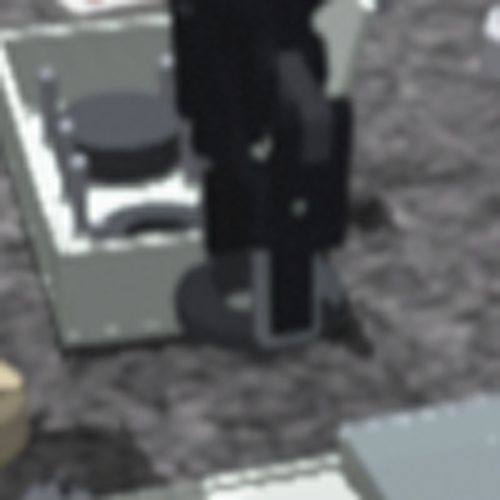

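Emit:
servo_tool(turn=[[0, 0, -0.04], [0, 0, -0.04], [0, 0, 0], [0, 0, 0], [0, 0, 0]], dp=[[-0.005, 0.045, 0.02], [-0.005, 0.055, 0], [-0.004, 0.06, 0], [-0.004, 0.045, 0], [0, 0.02, 0]], fingers=[0.04, 0.04, 0.04, 0.04, 0.04])

```text
clock: 30.98
position: [467.2, 228.2, 122.5]
ee_rot: [-0.059, 0.998, -0.002, -0.006]
contact_force: [0.6, -0.5, -0.6]
gripper_width: 55.9
```

Emit:
servo_tool(turn=[[0, 0, 0], [0, 0, 0], [0, 0, 0], [0, 0, 0], [0, 0, 0]], dp=[[0, 0, 0], [0, 0, 0], [0, 0, -0.02], [0, 0, -0.01], [0, 0, 0]], fingers=[0.04, 0.04, 0.04, 0.04, 0.04])

```text
clock: 31.6
position: [466.3, 223.8, 89.9]
ee_rot: [-0.057, 0.998, -0.004, -0.009]
contact_force: [0.3, 0.4, -0.4]
gripper_width: 55.9
```

```bash
cat >st.py <<'E'
from h import *
import sys
s=read_state();p=s["position"];q=R.from_quat(s["ee_rot"]);t=np.array(list(map(float,sys.argv[1:3])))
z=q.apply([0,0,1]);y=q.apply([0,1,0]);print(p.round(1),s["gripper_width"],"level turn",np.cross(z,[0,0,-1]).round(3),"jaw",np.degrees(np.arctan2(y[1],y[0])).round(1),(t-p[:2]).round(1))
E
python3 st.py 468.2 236.2
```

```text
[466.3 223.8  89.9] 55.93126956274773 level turn [ 0.008 -0.017  0.   ] jaw 96.5 [ 1.9 12.4]
```

Emit:
servo_tool(turn=[[0.008, -0.017, 0], [0, 0, 0], [0, 0, 0], [0, 0, 0], [0, 0, 0]], dp=[[0.002, 0.012, -0.01], [0, 0, -0.015], [0, 0, -0.008], [0, 0, 0], [0, 0, 0]], fingers=[0.04, 0.04, 0.04, 0.04, 0.04])

```text
clock: 32.22
position: [469.7, 234.7, 57.1]
ee_rot: [-0.056, 0.998, 0.0, 0.001]
contact_force: [-0.3, -0.2, -0.7]
gripper_width: 55.9
```

```bash
python3 st.py 468.2 236.2
```

```text
[469.7 234.7  57.1] 55.89663557793463 level turn [-0.001  0.002  0.   ] jaw 96.4 [-1.5  1.5]
```

Emit:
servo_tool(turn=[[0, 0, 0], [0, 0, 0], [0, 0, 0], [0, 0, 0], [0, 0, 0]], dp=[[-0.001, 0.001, -0.008], [0, 0, -0.01], [0, 0, -0.009], [0, 0, 0], [0, 0, 0]], fingers=[0.04, 0.04, 0.04, 0.04, 0.04])

```text
clock: 32.85
position: [468.7, 235.8, 28.4]
ee_rot: [-0.056, 0.998, 0.0, 0.001]
contact_force: [-0.3, 0.3, -1.0]
gripper_width: 55.7
```

Emit:
servo_tool(turn=[[0, 0, 0], [0, 0, 0], [0, 0, 0], [0, 0, 0], [0, 0, 0]], dp=[[0, 0, -0.004], [0, 0, -0.003], [0, 0, -0.002], [0, 0, 0], [0, 0, 0]], fingers=[0.04, 0.04, 0.04, 0.04, 0.04])

```text
clock: 33.48
position: [469.1, 236.1, 19.3]
ee_rot: [-0.056, 0.998, 0.001, 0.002]
contact_force: [0.5, 0.2, -0.1]
gripper_width: 55.8
```

Emit:
servo_tool(turn=[[0, 0, 0], [0, 0, 0], [0, 0, 0], [0, 0, 0], [0, 0, 0]], dp=[[0, 0, -0.002], [0, 0, 0], [0, 0, 0], [0, 0, 0], [0, 0, 0]], fingers=[0.04, 0.062, 0.068, 0.074, 0.074])

```text
clock: 34.1
position: [469.6, 236.5, 17.7]
ee_rot: [-0.056, 0.998, 0.001, 0.002]
contact_force: [0.2, 0.1, 0.5]
gripper_width: 74.3
```

Emit:
servo_tool(turn=[[0, 0, 0], [0, 0, 0], [0, 0, 0], [0, 0, 0], [0, 0, 0]], dp=[[0, 0, 0.02], [0, 0, 0.04], [0, 0, 0.05], [0, 0, 0.06], [0, 0, 0.05]], fingers=[0.074, 0.074, 0.074, 0.085, 0.085])

```text
clock: 34.72
position: [466.3, 233.6, 239.7]
ee_rot: [-0.056, 0.998, -0.002, -0.002]
contact_force: [0.9, 1.0, -0.6]
gripper_width: 85.0
```

Emit:
servo_tool(turn=[[0, 0, 0], [0, 0, 0], [0, 0, 0], [0, 0, 0], [0, 0, 0]], dp=[[0.02, -0.06, 0], [0.03, -0.05, 0], [0.05, -0.02, 0], [0.05, 0, 0], [0, 0, 0]], fingers=[0.06, 0.03, 0, 0, 0])

```text
clock: 35.35
position: [621.2, 101.9, 246.3]
ee_rot: [-0.058, 0.998, 0.001, 0.004]
contact_force: [-0.1, -0.6, 0.0]
gripper_width: 0.1
```

```bash
python3 - <<'E'
from h import *
d=get_image("top");e=get_image("side");print(read_state()["position"])
a=d["img"][160:330,230:460,::-1];b=e["img"][180:350,200:350,::-1]
cv2.imwrite("pics/g9.png",cv2.resize(np.hstack([a,b]),None,fx=2.1,fy=2.1,interpolation=cv2.INTER_CUBIC))
E
```

```text
[618.88235427 102.29100171 247.37396551]
```

View pics/g9.png

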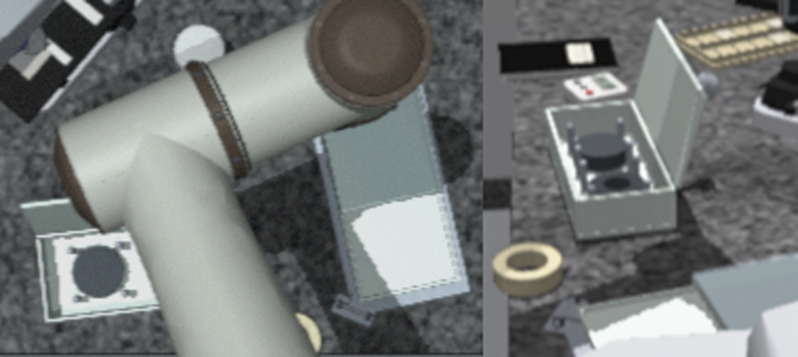

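Emit:
servo_tool(turn=[[0, 0, 0], [0, 0, 0], [0, 0, 0], [0, 0, 0], [0, 0, 0]], dp=[[0, 0.03, 0], [0, 0.04, 0], [0, 0.03, -0.02], [0, 0, -0.04], [0, 0, -0.03]], fingers=[0, 0, 0, 0, 0])

```text
clock: 36.08
position: [613.7, 207.5, 162.1]
ee_rot: [-0.061, 0.998, 0.004, 0.008]
contact_force: [0.5, 0.1, -0.2]
gripper_width: -0.1
```

```bash
python3 st.py 590 205; python3 - <<'E'
from h import *
d=get_image("top")
for u,v in((162,288),(418,257)): print(at(d,180+u/2.66,150+v/2.66,143))
E
```

```text
[613.7 207.5 162.1] -0.12736127569948286 level turn [-0.009  0.016  0.   ] jaw 97.0 [-23.7  -2.5]
[527.79982948 398.17108    143.        ]
[553.6073588  185.02993997 143.        ]
```

Emit:
servo_tool(turn=[[-0.009, 0.016, 0], [0, 0, 0], [0, 0, 0], [0, 0, 0], [0, 0, 0]], dp=[[0, 0, -0.02], [0, 0, -0.015], [0, 0, 0], [-0.015, 0, 0], [-0.015, 0, 0]], fingers=[0, 0, 0, 0, 0])

```text
clock: 36.75
position: [581.6, 207.5, 124.1]
ee_rot: [-0.061, 0.998, -0.001, -0.002]
contact_force: [-0.7, -0.4, -0.2]
gripper_width: 0.0
```

Emit:
servo_tool(turn=[[0, 0, 0], [0, 0, 0], [0, 0, 0], [0, 0, 0], [0, 0, 0]], dp=[[-0.01, 0, 0], [-0.01, 0, 0], [-0.01, 0, 0], [-0.01, 0, 0], [-0.01, 0, 0]], fingers=[0, 0, 0, 0, 0])

```text
clock: 37.38
position: [529.7, 207.9, 126.6]
ee_rot: [-0.062, 0.998, 0.0, 0.001]
contact_force: [0.8, -0.1, 0.2]
gripper_width: 0.2
```

Emit:
servo_tool(turn=[[0, 0, 0], [0, 0, 0], [0, 0, 0], [0, 0, 0], [0, 0, 0]], dp=[[-0.01, 0, 0], [-0.01, 0, 0], [-0.01, 0, 0], [-0.01, 0, 0], [0, 0, 0]], fingers=[0, 0, 0, 0, 0])

```text
clock: 38.0
position: [485.6, 207.8, 126.3]
ee_rot: [-0.062, 0.998, -0.0, 0.0]
contact_force: [-0.1, 0.3, -0.1]
gripper_width: -0.2
```

```bash
python3 - <<'E'
from h import *
print(read_state()["position"],read_state()["contact_force"])
e=get_image("side")
for q in("lid","lid_handle","case"): print(q,[(round(r["score"],2),np.round(r["box"]).tolist()) for r in search_frame(q,"side")[:3]])
E
```

```text
[485.64562578 207.77156698 126.34541698] [-0.08409121  0.30678139 -0.14439739]
lid [(0.67, [248.0, 201.0, 45.0, 70.0]), (0.28, [237.0, 217.0, 21.0, 13.0])]
lid_handle [(0.85, [243.0, 198.0, 47.0, 68.0]), (0.62, [204.0, 293.0, 32.0, 25.0])]
case [(0.84, [226.0, 198.0, 65.0, 95.0])]
```

Emit:
servo_tool(turn=[[0, 0, 0], [0, 0, 0], [0, 0, 0], [0, 0, 0], [0, 0, 0]], dp=[[-0.01, 0, 0], [-0.01, 0, 0], [-0.01, 0, 0], [0, 0, 0], [0, 0, 0]], fingers=[0, 0, 0, 0, 0])

```text
clock: 38.83
position: [454.6, 207.8, 126.2]
ee_rot: [-0.062, 0.998, 0.0, 0.0]
contact_force: [0.0, -0.5, 0.2]
gripper_width: 0.1
```

Emit:
servo_tool(turn=[[0, 0, 0], [0, 0, 0], [0, 0, 0], [0, 0, 0], [0, 0, 0]], dp=[[0, 0, 0.04], [-0.02, -0.05, 0.04], [-0.02, -0.06, 0], [0, -0.05, 0], [0, 0, 0]], fingers=[0, 0, 0, 0, 0])

```text
clock: 39.45
position: [416.4, 48.2, 206.3]
ee_rot: [-0.063, 0.998, -0.0, 0.002]
contact_force: [0.0, 1.0, 0.8]
gripper_width: -0.3
```

Emit:
servo_tool(turn=[[0, 0, 0], [0, 0, 0], [0, 0, 0], [0, 0, 0], [0, 0, 0]], dp=[[0, -0.02, 0], [0, 0, 0], [0, 0, 0], [0, 0, 0], [0, 0, 0]], fingers=[0, 0, 0, 0, 0])

```text
clock: 40.08
position: [418.0, 30.2, 206.5]
ee_rot: [-0.063, 0.998, 0.0, 0.003]
contact_force: [0.9, -0.3, -0.1]
gripper_width: -0.2
```

```bash
python3 - <<'E'
from h import *
print(read_state()["position"])
d=get_image("top");e=get_image("side")
for n in("top","side"):
  for q in("lid","lid_handle","case","jar_a","tape","bench_timer"): print(n,q,[(round(r["score"],2),np.round(r["box"]).tolist()) for r in search_frame(q,n)[:2]])
a=d["img"][150:330,190:460,::-1];b=e["img"][180:360,200:410,::-1]
cv2.imwrite("pics/g10.png",cv2.resize(np.hstack([a,b]),None,fx=1.66,fy=1.66,interpolation=cv2.INTER_CUBIC))
E
```

```text
[417.96586912  30.2341855  206.52600492]
top lid [(0.86, [248.0, 262.0, 95.0, 50.0])]
top lid_handle [(0.8, [246.0, 260.0, 96.0, 52.0])]
top case [(0.77, [248.0, 262.0, 97.0, 53.0])]
top jar_a [(0.85, [311.0, 171.0, 27.0, 26.0])]
top tape [(0.81, [354.0, 305.0, 27.0, 29.0])]
top bench_timer [(0.88, [189.0, 272.0, 28.0, 30.0])]
side lid [(0.97, [229.0, 229.0, 62.0, 48.0])]
side lid_handle [(0.92, [229.0, 225.0, 61.0, 50.0])]
side case [(0.64, [228.0, 225.0, 63.0, 68.0]), (0.32, [229.0, 286.0, 180.0, 64.0])]
side jar_a [(0.81, [362.0, 245.0, 28.0, 37.0])]
side tape [(0.64, [207.0, 296.0, 29.0, 22.0])]
side bench_timer [(0.74, [229.0, 229.0, 60.0, 48.0]), (0.59, [238.0, 288.0, 171.0, 55.0])]
```

View pics/g10.png

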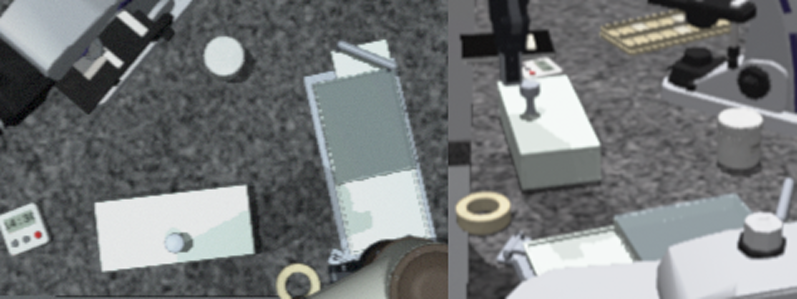

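```bash
python3 -c "from bench import *; print(job_done())"
```

```text
the job is handed in; nothing more can be done
None
```

The job is handed in. Two discs were in the tray, one without a hole and one with; each now lies between the guide pins on the pile of its own kind, and the lid is shut.

- **Tipping:** One tip to about 0.6 rad, held for about 2 s, brought the blank into the corner, but left the ring partly under the hood. I gripped the ring's free edge, drew it clear and re-gripped it, so no second tip was needed.
- **Last pictures:** In the final pictures the lid is shut, the tray is flat and empty, and the jar, tape roll and timer are in their starting places. The gripper is clear at about 206 mm.
- **Limits of the checks:** I judged the lid and tray by eye, not from an angle reading. After release, the blank in its pile showed clearly in both views. The ring showed only in the side view. The network detector often missed the ring, so I measured its position from pixels.

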